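Line up the cans for the can opener

ROBOT

A 6-joint arm with a two-finger parallel gripper is mounted at the origin on the work surface. World frame = base frame: x ahead of the robot, y to its left, z up, the work surface at z = 0. Lengths are in m, angles in rad, forces in N, time in s.
With the tool pointing down it reaches from about 0.35 to 0.725 m from the base axis. Payload 6 kg.
Tool frame: the origin (TCP) lies midway between the tips of the shut fingers; the grasp point (between the pads) lies 19 mm behind it (grip_depth is the distance from the TCP to the grasp point, in m); z points along the fingers, y is the line along which they close (so a half turn about z gives the same grasp; the last joint's range is limited). The gripper opens to 85 mm and grips with 20 to 120 N. Pads are 22 mm wide; open, the fingers measure 114 mm over their backs; the gripper's body (76 mm by 85 mm) begins 54 mm behind the grasp point. The pads swing forward as they close: fully open they stand 13 mm farther back than shut.
Start: joints at [-0.87, 0.04, 0.085, 0, -1.615, -0.334], TCP at [0.215, -0.56, 0.231] pointing down, gripper open.
Joint ranges: [-2.56, 2.56], [-1.29, 2.01], [-1.08, 1.49], [-3.29, 1.98], [-2.81, -0.18], [-2.99, 2.99]. Speed limits (rad/s): [2.57, 2.57, 3.01, 3.14, 3.14, 3.14].

INTERFACE

Orientations are given as a unit quaternion [w, x, y, z].
In Python, from bench import * gives the robot as it stands. The module is installed in compiled form; this text tells all that it offers. Calls block until the motion is done:
- reach(position, orientation): joint-space move of the TCP to a pose.
- move_straight(position, ori=None, feed=0.15): straight line of the TCP; ori=None keeps the orientation; feed is the mean speed in m/s.
- movej(angles): joint-space move.
- grip(opening, effort=None): finger opening in m; effort is the grip in N (None keeps the last); returns when the fingers have stopped.
- pause(seconds).
- inverse_kinematics(position, orientation): joint angles nearest the present ones, or None.
- read_camera(name): name is "scene" or "top" or "wrist"; returns a dict with "frame" (384x512x3 uint8, red, green, blue), "z_map" (384x512 float32, m along the optical axis (not along the pixel's ray), 0 where there is no reading), "camera_matrix" (3x3 intrinsics, pixels), "rvec" (rotation vector, rad) and "tvec" (3), from world to camera coordinates, as OpenCV has them. Camera axes: x right, y down, z forward; pixel columns grow to the right and rows downward; lengths in m; the calibration is good to about 2 mm. A picture is of the moment at which its call begins.
A pose or a line that the arm cannot do raises MotionError and nothing moves.
- hand_in(): hands the job in; it is judged then, once.
Trained networks look in a picture, given as the dict that the camera call returned (one of the last four; its "shot" number tells which), for a name from the list of things; names that differ only in an ending like _2 or _b are one class to them, and where a whole thing is asked for, a point or a joint stands for the part that bears it (a point fixed in the world has none). Each returns a list of dicts, best first, with "conf" (0 to 1); they miss things now and then, are a little off and sometimes report something else, mostly with a low value. They report only what shows in the picture. A call takes as long as a camera call. They do not tell look-alikes from the thing itself.
- find_in(target, picture): "centre" ([x, y, z] in m, in world coordinates, good to about 4 mm: the middle of the surface that is visible of it).
Readings, each from a call of its own:
- read_time_s(): time.
- read_q(): joint angles.
- read_joint_velocities(): joint speeds.
- read_joint_efforts(): joint torques, N m.
- read_tcp_pos(): TCP position.
- read_tcp_rot(): TCP orientation.
- read_wrist_force(): force on the tool from outside, world axes, zero at the start.
- read_torque(): the same for the moment, N m.
- read_width(): finger opening in m.
- read_gripper_force(): force on a finger pad.
Only numpy, scipy, OpenCV 4.12 (cv2) and the standard library are available. Lean on these libraries where they do the work, as an engineer would, in place of code of your own. Each camera call takes 0.05 s, during which the arm holds its last target. There are 200 camera calls.

TASK

Line the four closed cans up for opening: stand one in the middle of each round cork pad on the board, in order of height, with the shortest at the end nearest the electric can opener and the tallest at the far end. Keep every can upright throughout.

Things in the scene. Friction and masses are not known exactly. Their poses are not given: they have to be found in the camera images.
- can_a: the shortest of the four loose closed steel cans with plain paper label: upright cylinder 64 mm in diameter, 38 mm tall, under 0.4 kg. Origin: centre of its underside; z points up to its lid.
- can_b: the second shortest of the four loose closed steel cans with plain paper label: upright cylinder 60 mm in diameter, 62 mm tall, under 0.4 kg. Origin: centre of its underside; z points up to its lid.
- can_c: the second tallest of the four loose closed steel cans with plain paper label: upright cylinder 54 mm in diameter, 88 mm tall, under 0.4 kg. Origin: centre of its underside; z points up to its lid.
- can_d: the tallest of the four loose closed steel cans with plain paper label: upright cylinder 52 mm in diameter, 115 mm tall, under 0.4 kg. Origin: centre of its underside; z points up to its lid.
- pad_1: one of four identical round cork pads, 84 mm in diameter, 4 mm thick, fixed in one row along the board, about 93 to 117 mm apart; the number says nothing of its place in the row. Origin: centre of its underside, which lies on the board's top; a can on it stands 18 mm above the work surface.
- pad_2: one of four identical round cork pads, 84 mm in diameter, 4 mm thick, fixed in one row along the board, about 93 to 117 mm apart; the number says nothing of its place in the row. Origin: centre of its underside, which lies on the board's top; a can on it stands 18 mm above the work surface.
- pad_3: one of four identical round cork pads, 84 mm in diameter, 4 mm thick, fixed in one row along the board, about 93 to 117 mm apart; the number says nothing of its place in the row. Origin: centre of its underside, which lies on the board's top; a can on it stands 18 mm above the work surface.
- pad_4: one of four identical round cork pads, 84 mm in diameter, 4 mm thick, fixed in one row along the board, about 93 to 117 mm apart; the number says nothing of its place in the row. Origin: centre of its underside, which lies on the board's top; a can on it stands 18 mm above the work surface.
- board: fixed pale wooden board carrying the row of pads: 120 mm (x) by 470 mm (y, along the row) by 14 mm thick, lying flat and slightly turned. Origin: centre of its underside, on the work surface.
- opener: fixed electric can opener, a white upright appliance about 120 by 125 mm and 242 mm tall with a black foot and a black press bar on top; it stands beyond one end of the row, to the robot's left or right, and a wide white slow cooker crock stands beyond the other end. Origin: centre of its underside; its own -x is its front. (Not listed: a salt shaker, a small bowl and a spice jar, each under 60 mm tall and 60 mm wide, stand among the cans.)
Mind the look-alikes: they are no part of the job. What is shaped like the can_d but turquoise is not meant.

How it is judged:
By the outcome, as a careful person would: the job done as asked, in the order asked, and still so for the second after the job is handed in, with the robot touching nothing.
It also fails if it takes over 120 s, if anything falls off the work surface, if the arm or the gripper's body presses on something with over 40 N, if the wrist force passes 120 N, or if a joint passes its speed limit or range.

## Working session

There is one attempt and no reset: what is moved stays moved. The work goes in short steps, each a Python script; the robot and the scene stay as the last script left them, time stands still between calls to the robot, and variables do not carry over. Pictures are saved under pics/ and viewed, at most 14 in all, crops included, and the job is handed in when it is done.

```bash
mkdir -p pics
cat > h.py <<'E'
from bench import *
import numpy as np, cv2
def cloud(p):
    K=np.array(p["camera_matrix"]);R=cv2.Rodrigues(np.array(p["rvec"],float))[0];t=np.array(p["tvec"],float).ravel()
    z=p["z_map"];v,u=np.indices(z.shape)
    c=np.stack([(u-K[0,2])*z/K[0,0],(v-K[1,2])*z/K[1,1],z],-1)
    w=(c-t)@R; w[z==0]=np.nan
    return w
def save(n,im): cv2.imwrite("pics/"+n,cv2.cvtColor(im,cv2.COLOR_RGB2BGR))
E
python3 - <<'E'
from h import *
for n in("scene","top"):
    p=read_camera(n); save(n+".png",p["frame"]); np.savez(n+".npz",f=p["frame"],w=cloud(p))
    for o in("can_a","pad_1","opener"):
        print(n,o,[(np.round(d["centre"],3).tolist(),round(d["conf"],2)) for d in find_in(o,p)])
E
```

```text
scene can_a [([0.344, 0.16, 0.077], 0.88), ([0.36, 0.015, 0.081], 0.83), ([0.45, -0.089, 0.06], 0.8), ([0.459, -0.264, 0.045], 0.71), ([0.442, 0.288, 0.033], 0.7), ([0.435, 0.102, 0.076], 0.58)]
scene pad_1 [([0.633, 0.117, 0.019], 0.88), ([0.613, -0.096, 0.02], 0.87), ([0.616, 0.021, 0.018], 0.85), ([0.608, -0.197, 0.018], 0.82), ([0.692, 0.464, 0.179], 0.65)]
scene opener [([0.692, 0.467, 0.178], 0.61)]
top can_a [([0.443, -0.271, 0.056], 0.86), ([0.34, 0.004, 0.113], 0.8), ([0.421, 0.28, 0.04], 0.77), ([0.417, 0.089, 0.114], 0.76), ([0.43, -0.102, 0.085], 0.72)]
top pad_1 [([0.629, 0.116, 0.017], 0.86), ([0.605, -0.201, 0.018], 0.7), ([0.61, -0.095, 0.017], 0.61)]
top opener [([0.631, 0.433, 0.226], 0.72), ([0.443, -0.269, 0.055], 0.5), ([0.431, -0.1, 0.082], 0.22)]
```

View pics/top.png

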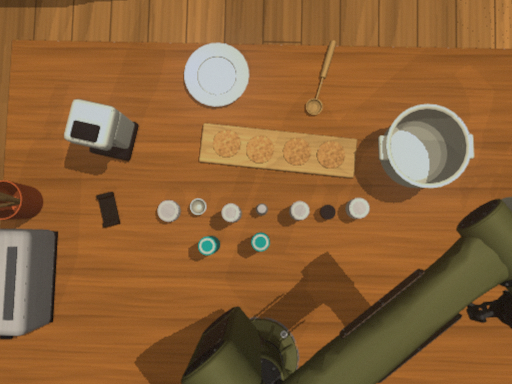

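View pics/scene.png

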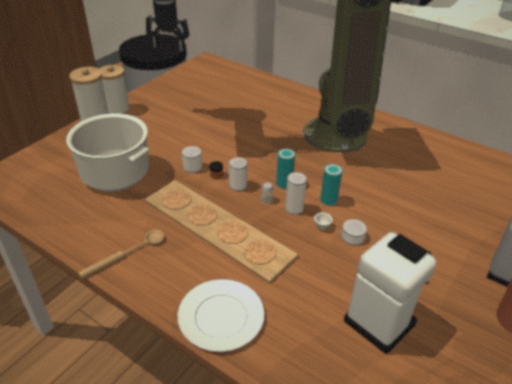

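Run:
```python
from h import *
D=np.load("top.npz");f,w=D["f"],D["w"];z=w[...,2]
for n,(u,v) in dict(a=(168,211),d=(231,213),c=(300,211),b=(359,208),t1=(207,246),t2=(260,242),bowl=(199,207),salt=(262,210),spice=(328,212)).items():
    s=(slice(v-16,v+17),slice(u-16,u+17)); P=w[s].reshape(-1,3)
    h=np.nanpercentile(P[:,2],97) if n!="salt" else np.nanmax(P[:,2])
    m=P[np.abs(P[:,2]-h)<.006][:,:2].astype(np.float32)
    c,r=cv2.minEnclosingCircle(m); print(n,"top",round(float(h),4),"c",np.round(c,4),"mean",m.mean(0).round(4),"r",round(r,4),len(m))
hsv=cv2.cvtColor(f,cv2.COLOR_RGB2HSV)
print([hsv[v,u].tolist() for u,v in((227,143),(260,149),(213,134),(244,146))])
crop=np.hstack([cv2.resize(f[190:260,145:245],(400,280),interpolation=3),cv2.resize(f[190:260,280:380],(400,280),interpolation=3)])
b=cv2.resize(f[118:182,195:360],(800,310),interpolation=3)
save("crop.png",np.vstack([crop,b]))
S=np.load("scene.npz")
```

```text
a top 0.0426 c [0.4225 0.2804] mean [0.4217 0.2795] r 0.0318 274
d top 0.1189 c [0.4191 0.0898] mean [0.4184 0.09  ] r 0.0255 221
c top 0.0921 c [ 0.4298 -0.1052] mean [ 0.4298 -0.1056] r 0.0264 227
b top 0.0661 c [ 0.4417 -0.2772] mean [ 0.4418 -0.2771] r 0.0296 273
t1 top 0.1185 c [0.3247 0.1526] mean [0.3246 0.1521] r 0.0257 238
t2 top 0.1191 c [0.3386 0.0049] mean [0.3382 0.0056] r 0.0258 232
bowl top 0.031 c [0.4369 0.1937] mean [0.4373 0.1937] r 0.0244 76
salt top 0.0671 c [0.4322 0.0049] mean [0.4308 0.0026] r 0.0113 13
spice top 0.0427 c [ 0.4288 -0.1898] mean [ 0.4293 -0.189 ] r 0.0217 151
[[15, 154, 181], [16, 152, 180], [17, 137, 199], [19, 136, 197]]
```

View pics/crop.png

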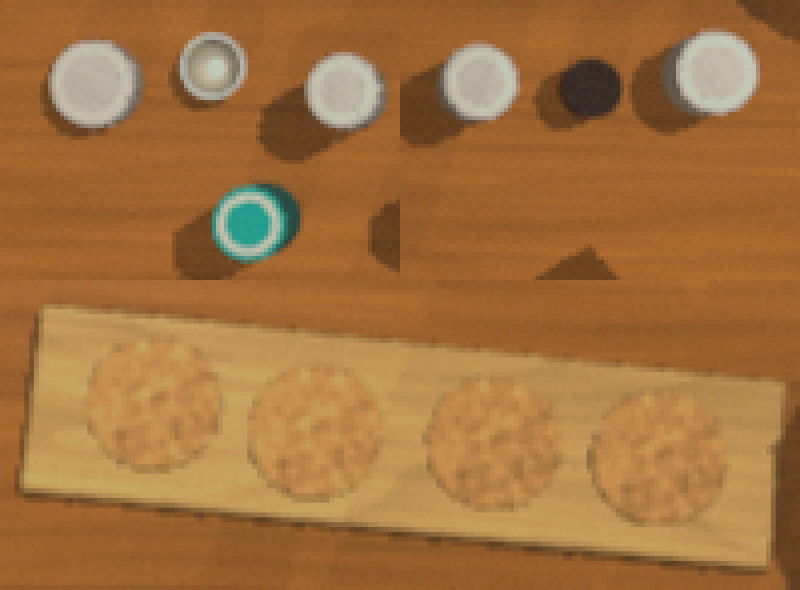

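Candidates: white tops at top px (168,211) a, (359,208) b, (300,211) c and (231,213) d, with heights matching 38/62/88/115 mm. The turquoise cans at (207,246) and (260,242) are the look-alikes and are excluded. The opener is on the left (+y), so the order from left to right is a, b, c, d.

```bash
cat >> h.py <<'E'
from scipy.spatial.transform import Rotation as Ro
def quat(s):
    R=np.array([[0,s,0],[s,0,0],[0,0,-1.]]);q=Ro.from_matrix(R).as_quat();return [q[3],q[0],q[1],q[2]]
E
python3 - <<'E'
from h import *
import json
D=np.load("top.npz");f,w=D["f"],D["w"]
k=4
g=cv2.resize(f[118:182,195:360],None,fx=k,fy=k,interpolation=2)
lab=cv2.cvtColor(g,cv2.COLOR_RGB2LAB).astype(float)
m0=cv2.GaussianBlur(lab[...,1],(0,0),5)
pads=[]
for u,v in((227,143.6),(260.2,149.1),(296.7,151.6),(330.9,154.5)):
    U,V=(u-195)*k,(v-118)*k
    yy,xx=np.indices(m0.shape);n=np.hypot(xx-U,yy-V)<19*k*.95
    t,_=cv2.threshold(m0[n].astype(np.uint8)[None],0,255,cv2.THRESH_OTSU)
    M=n&(m0>t); cx,cy=xx[M].mean(),yy[M].mean()
    pu,pv=cx/k+195-.375,cy/k+118-.375
    a=w[int(round(pv))-2:int(round(pv))+3,int(round(pu))-2:int(round(pu))+3].reshape(-1,3).mean(0)
    du=w[150,262]-w[150,261];dv=w[151,261]-w[150,261]
    P=a+(pu-round(pu))*np.array([*du[:2],0])+(pv-round(pv))*np.array([*dv[:2],0])
    print("px",round(pu,1),round(pv,1),"r px",round(np.sqrt(M.sum()/np.pi)/k,1),P.round(4)); pads.append(P.tolist())
json.dump(pads,open("pads.json","w"))
print(np.diff(np.array(pads)[:,:2],axis=0).round(3).tolist(),np.linalg.norm(np.diff(np.array(pads)[:,:2],axis=0),axis=1).round(4))
for s in(1,-1):
    for P in pads: 
        for zz in(.05,.25):
            q=inverse_kinematics([P[0],P[1],zz],quat(s));print(s,None if q is None else np.round(q,2)[[0,5]])
    for P in((.42,.28),(.42,.09),(.43,-.105),(.4417,-.277)):
        for zz in(.004,.25):
            q=inverse_kinematics([*P,zz],quat(s));print(s,None if q is None else np.round(q,2)[[0,5]])
E
```

```text
px 226.3 142.7 r px 14.0 [0.6321 0.114  0.0179]
px 260.2 148.5 r px 14.1 [0.6165 0.011  0.0172]
px 296.6 151.1 r px 14.0 [ 0.611  -0.0988  0.0185]
px 330.7 154.0 r px 14.0 [ 0.6043 -0.2013  0.0179]
[[-0.016, -0.103], [-0.006, -0.11], [-0.007, -0.103]] [0.1042 0.1099 0.1027]
1 [0.49 2.65]
1 [0.49 2.65]
1 [0.34 2.8 ]
1 [0.34 2.8 ]
1 [0.16 2.98]
1 [0.16 2.98]
1 None
1 None
1 [0.99 2.15]
1 [0.99 2.15]
1 [0.69 2.46]
1 [0.69 2.46]
1 [0.22 2.92]
1 [0.22 2.92]
1 [-0.17 -2.97]
1 [-0.17 -2.97]
-1 [ 0.49 -0.49]
-1 [ 0.49 -0.49]
-1 [ 0.34 -0.34]
-1 [ 0.34 -0.34]
-1 [ 0.16 -0.16]
-1 [ 0.16 -0.16]
-1 [-0.01  0.01]
-1 [-0.01  0.01]
-1 [ 0.99 -0.99]
-1 [ 0.99 -0.99]
-1 [ 0.69 -0.69]
-1 [ 0.69 -0.69]
-1 [ 0.22 -0.22]
-1 [ 0.22 -0.22]
-1 [-0.17  0.17]
-1 [-0.17  0.17]
```

```bash
cat >> h.py <<'E'
import json
Q=quat(-1); pads=json.load(open("pads.json"))
def place(n,c,tz,P,dia):
    H=tz+.165
    reach([c[0],c[1],max(H,.2)],Q); grip(.085)
    move_straight([c[0],c[1],tz],feed=.15)
    print(n,"down F",np.round(read_wrist_force(),1))
    grip(dia-.012,40); print("width",round(read_width(),4),"pad F",round(read_gripper_force(),1))
    move_straight([c[0],c[1],H],feed=.2)
    print("held",round(read_width(),4),np.round(read_wrist_force(),1))
    move_straight([P[0],P[1],H],feed=.2)
    z=tz+.0185
    move_straight([P[0],P[1],z+.02],feed=.2)
    move_straight([P[0],P[1],z],feed=.04)
    print("set F",np.round(read_wrist_force(),1))
    grip(dia+.016); pause(.2)
    move_straight([P[0],P[1],H+.02],feed=.2)
    print("t",round(read_time_s(),1))
E
python3 - <<'E'
from h import *
place("d",(.4188,.0899),.062,pads[3],.052)
p=read_camera("top");save("t2.png",p["frame"][100:270,140:380].repeat(3,0).repeat(3,1));np.savez("top2.npz",w=cloud(p))
p=read_camera("wrist");save("w2.png",p["frame"])
E
```

```text
d down F [ 0.3 -0.2 -0. ]
width 0.0511 pad F 41.3
held 0.051 [ 0.1  0.9 -3.1]
set F [-1.5  0.9  1.8]
t 10.5
```

View pics/w2.png

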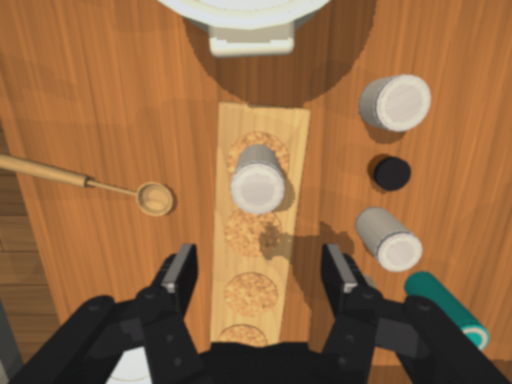

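The wrist view shows can d upright on the far pad (base ≈ (258,160), pad ≈ (258,155)) with nothing disturbed. I'll go on with c, b and a.

Run:
```python
from h import *
place("c",(.4298,-.1054),.040,pads[2],.054)
place("b",(.4417,-.2772),.022,pads[1],.060)
place("a",(.4221,.2800),.003,pads[0],.064)
reach([.40,.30,.30],Q)
p=read_camera("top");f=p["frame"];w=cloud(p)
save("t3.png",cv2.resize(f[110:190,185:370],(800,346),interpolation=3))
for n,h,P in zip("abcd",(.038,.062,.088,.115),pads):
    m=(abs(w[...,2]-h-.022)<.007)&(np.hypot(w[...,0]-P[0],w[...,1]-P[1])<.045)
    c,r=cv2.minEnclosingCircle(w[m][:,:2].astype(np.float32)); print(n,np.round(np.array(c)-P[:2],4),w[m][:,:2].mean(0)-P[:2],round(r,4),m.sum())
p=read_camera("scene");save("s3.png",cv2.resize(p["frame"][150:300,130:320],(760,600),interpolation=3))
```

```text
c down F [-0.4 -0.7  0.4]
width 0.053 pad F 42.3
held 0.0531 [-0.6 -0.5 -3.6]
set F [-3.4  0.   4.1]
t 18.3
b down F [ 0.2 -0.8  0. ]
width 0.0586 pad F 43.8
held 0.0586 [ 0.4  0.4 -3.2]
set F [-3.5  1.1  4.3]
t 27.0
a down F [0.2 0.1 0.5]
width 0.063 pad F 44.5
held 0.063 [ 0.5  0.5 -1.8]
set F [-3.4  0.6  5.1]
t 35.7
a [-0.0029  0.0001] [-0.0025212   0.00080431] 0.0321 322
b [-0.0025 -0.0006] [-0.00270472 -0.00098889] 0.0298 294
c [-0.0022  0.0005] [-0.0025633   0.00040444] 0.0269 247
d [-0.0012  0.001 ] [-0.00164262  0.00080676] 0.0258 245
```

View pics/t3.png

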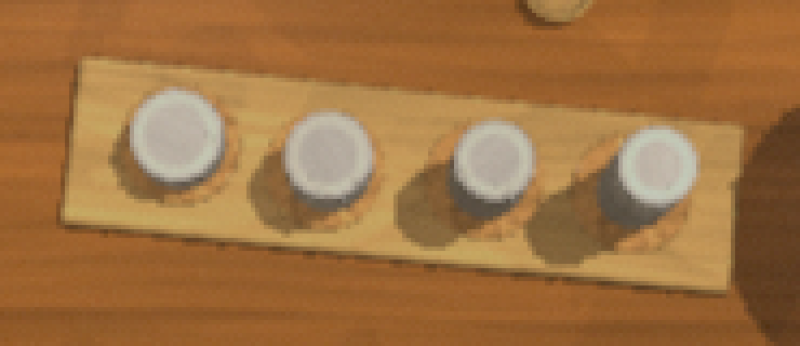

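View pics/s3.png

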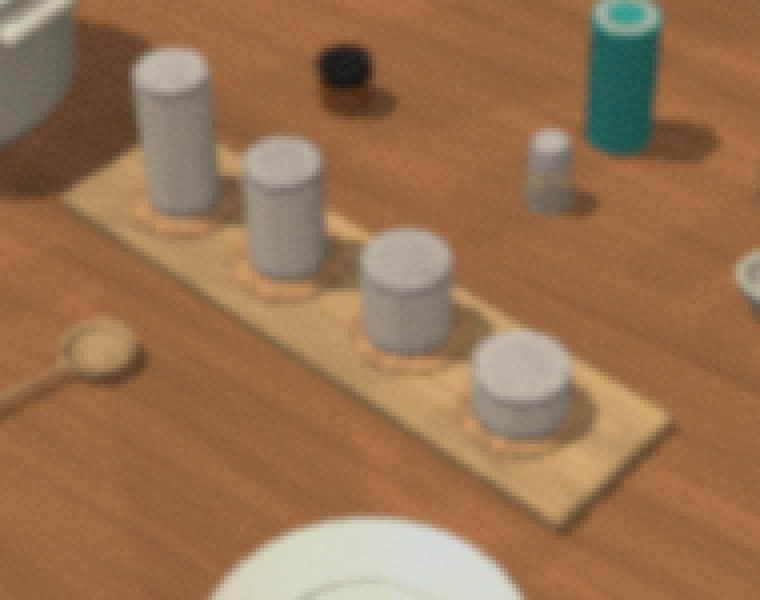

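The views show all four cans upright on their pads: lids at crop px (176,135), (328,156), (494,161) and (657,166), each within about 3 mm of its pad centre. The shortest is at the opener end (left), and the arm is clear.

```bash
python3 -c "
from bench import *
print(hand_in())"
```

```text
the job is handed in; nothing more can be done
None
```

I handed the job in after about 36 s of robot time: the four cans stand upright on the pads, shortest by the opener to tallest at the far end, each about 3 mm or less from its pad's centre.

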